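Show the largest bangle to the inspection camera

TASK

Switch on the inspection lamp first, by pushing its toggle lever right over. Then take the largest of the three bangles out of the wooden rack, leaving the other two in their places, and hold it up in the gripper 12 cm in front of the inspection camera's lens, centred on the lens and square to it, so that the slanting camera looks straight through the middle of the ring. Finish while holding it still there; do not put it down or let go.

Things in the scene. Friction and masses are not known exactly. Their poses are not given: they have to be found in the camera images.
- lamp (a joint): toggle lever of the lamp switch, a plain steel lever 60 mm long with a knob tip on a small grey block, at the front right of the bench. 0 = off (leaning 0.5 rad towards the block's own -x, roughly towards the robot), 1.0 rad = on (leaning 0.5 rad the other way, away from the robot). It turns about the block's own y axis and stays where it is left; it needs only a light push of a few N
- lamp_tip (a point): tip of that lever (moves with it); the centre of its ball knob, 26 mm across, 75 mm above the table when off or on (82 mm half-way). While off, this point's axes are the block's: z up and x level, in the direction to push the tip, within 0.35 rad of the robot's x; the tip travels 58 mm. The block is 70 x 50 x 25 mm, the pivot 29 mm beyond the tip along x, 22 mm above the table
- bangle_l_center (a point): centre of the ring of the largest bangle, a plain steel band of 76 mm outer and 64 mm inner diameter (band 6 mm thick radially), 14 mm wide along the ring's axis, 70 to 140 g. The ring's axis is this point's own y axis. It stands on edge in a rack slot, centre 48 mm and top 86 mm above the table; it can be pinched from above across its 14 mm width at the top of the ring, 35 mm above this centre
- bangle_m_center (a point): centre of the middle bangle, 64 mm outer diameter, 14 mm wide, else like the largest; must stay in the rack (centre 42 mm above the table)
- bangle_s_center (a point): centre of the smallest bangle, 54 mm outer diameter, 14 mm wide, else like the largest; must stay in the rack (centre 37 mm above the table)
- rack: fixed wooden rack at the left, 110 x 200 mm, origin under its centre on the table; three slots in a row along its own y axis, 60 mm apart, the middle one at the origin. The bangles stand in them on edge, in any order, with their ring axes along the rack's y. Floor of the slots at 10 mm, slot walls up to 30 mm above the table; slots 16.5 mm wide
- stand: fixed stand of the inspection camera, at the back right: black foot 120 x 120 mm and a steel post up to 282 mm. Origin on the table, its own -x is the side the camera looks to (roughly towards the robot); post 45 mm behind the origin
- lens (a point): centre of the camera's lens face (28 mm glass disc at the front of a short dark tube with a white lamp ring, on a grey body 50 mm wide), 60 mm in front of the stand's origin and 230 mm above the table. Its own -x axis points out of the lens along the line of sight, towards the robot's side and 25 degrees (0.436 rad) downwards; its y axis is level
- focus (a point): the point in the air on the line of sight, 120 mm in front of the lens (179 mm above the table), where the centre of the largest bangle must be held; same axes as lens. The ring's axis must lie along this point's x axis (either way round), so the top of the ring leans 25 degrees away from the camera
Mind the look-alikes: they are no part of the job. What is shaped like the part that bears bangle_l_center but blue is not meant.

How it is judged:
On the way, in this order (a step that is already met when the one before it is completed fails the run):
1. the lamp is switched on while the largest bangle still stands in the rack (value of joint lamp above 0.8 rad and distance of bangle_l_center from where it was at the start of the episode below 0.03 m), for 0.2 s.
2. the largest bangle is held by the fingers, clear above the rack (contact force between the fingers and bangle_l above 1 N and height (world z) of bangle_l_center above 0.1 m), for 0.2 s.
At the end, for the whole second after the job is handed in: The fingers hold the largest bangle still, clear of camera and stand: centre within 18 mm of the line of sight (each way), 95 to 145 mm from the lens, ring axis within 0.19 rad of the line of sight. The lamp lever is still on (above 0.8 rad); the other bangles are within 25 mm of their starts (x of bangle_l_center in the frame of focus between -0.025 and 0.025 m and y of bangle_l_center in the frame of focus between -0.018 and 0.018 m and z of bangle_l_center in the frame of focus between -0.018 and 0.018 m and angle between the y axis of bangle_l_center and the x axis of focus, either way round below 0.19 rad and contact force between the fingers and bangle_l above 1 N and linear speed of bangle_l below 0.02 m/s and contact force between bangle_l and stand below 0.1 N and value of joint lamp above 0.8 rad and distance of each of bangle_m_center, bangle_s_center from where it was at the start of the episode below 0.025 m); the arm keeps its last pose, push and grip.
It fails at once if one of the other two bangles is moved out of its place (by more than 25 mm) (distance of any of bangle_m_center, bangle_s_center from where it was at the start of the episode above 0.025 m).
It also fails if it takes over 54 s, if anything falls off the work surface, if the arm or the gripper's body presses on something with over 40 N, if the wrist force passes 120 N, or if a joint passes its speed limit or range.

ROBOT

A 7-joint arm with a two-finger parallel gripper is mounted at the origin on the work surface. World frame = base frame: x ahead of the robot, y to its left, z up, the work surface at z = 0. Lengths are in m, angles in rad, forces in N, time in s.
With the tool pointing down it reaches from about 0.4 to 0.9 m from the base axis. Payload 5.5 kg.
Tool frame: the origin (TCP) lies at the very end of the fingers, on their centre line; the grasp point (between the pads) lies 19 mm behind it (bot.hold_point_z is the distance from the TCP to the grasp point, in m); z points along the fingers, y is the direction in which the jaws open and shut (so a half turn about z gives the same grasp; the last joint's range is limited). The gripper opens to 92 mm and grips with 3 to 60 N. Pads are 19 mm wide; open, the fingers measure 130 mm over their backs; the gripper's body (75 mm by 190 mm) begins 47 mm behind the grasp point.
Start: joints at [1.546, 0.501, -0.427, 1.55, 0.221, 1.138, -0.21], TCP at [0.185, -0.623, 0.227] pointing down, gripper open.
Joint ranges: [-2.88, 2.88], [-0.31, 2.03], [-1.54, 1.56], [0.2, 2.42], [-1.41, 4.55], [0.19, 2.02], [-2.57, 2.57]. Speed limits (rad/s): [2.57, 2.57, 3.14, 3.14, 3.14, 3.14, 3.14].

INTERFACE

Orientations are given as a 3x3 rotation matrix whose columns are the frame's x, y, z axes.
In Python, from station import readout, viewer, bot gives the robot as it stands.
- The arm moves only by the tool arm_command, never from a script. Its arguments are lists of equal length, an entry for each row: "offset": the shift along the tool's x, y, z in m, a list of three; "spin": the turn about the tool's z in rad; "fingers": the closure, from -1 (fully open) to 1 (shut). A call has exactly 5 rows; each row is the pose to reach, as a shift and turn from the pose commanded when the call began, along the tool's axes at that moment; what a row does not reach only later rows make up. A row lasts 1/8 s, in which the tool goes at most 62.5 mm and 10.7 degrees, less where a joint would pass 70% of its speed; a pose out of reach is approached as far as the arm can. A call with a gripper value outside its range is refused whole. The fingers move at their own pace and stop on an object; "newtons" is the grip in N (left out, the last holds). Time passes only in rows, so rows that repeat a pose let the fingers close, or fill a call up. It gives the time, the measured TCP pose, the force and the opening at its end, in the units of the state.
- readout.sense(): the state, without advancing time (a new reading comes with each control period).
- viewer.grab_frame(name): name is "scene" or "side" or "wrist"; returns the picture (420x560x3 uint8, blue, green, red); there is no depth.
- viewer.camera_info(name): a dict with "fx", "fy", "cx", "cy" (pixels), "k1" (the pictures are not rectified: a ray, as slopes to the right and down, at radius r is drawn at 1 + k1 r^2 times it, then the intrinsics apply), "xyz" and "rotation" of the camera in the world. Camera axes: x right, y down, z forward; pixel columns grow to the right and rows downward; lengths in m; the calibration is good to about 2 mm. A picture is of the moment at which its call begins: read the wrist's pose just before it. camera_info takes no time and is no camera call; for the wrist camera it gives the pose at the moment of the call.
- bot.finish_job(): hands the job in, once; it reports no verdict.
The state is a dict: "clock": time; "joint_positions": joint angles; "joint_velocities": joint speeds; "joint_torque": joint torques, N m; "eef_pos": TCP position; "tool_rot": TCP orientation; "ft_force": force on the tool from outside, world axes, zero at the start; "ft_torque": the same for the moment, N m; "finger_gap": opening from 0.0 (shut) to 1.0 (fully open).
Only numpy, scipy, OpenCV 4.12 (cv2) and the standard library are available. Lean on these libraries where they do the work, as an engineer would, in place of code of your own. Each camera call takes 0.05 s, during which the arm holds its last target.

## Working session

There is one attempt and no reset: what is moved stays moved. The work goes in short steps, Python scripts to look and compute and a tool call to move; the robot and the scene stay as the last step left them, time stands still between calls to the robot, and variables do not carry over. Pictures are saved under pics/ and viewed, and the job is handed in when it is done.

Besides the shell and the picture viewer there is one more tool, called as name([rows], argument=value, ...), one row to a line, values as JSON. arm_command: Moves the arm, as the interface text tells. Its arguments: {"type":"object","properties":{"offset":{"type":"array"},"spin":{"type":"array"},"fingers":{"type":"array"},"newtons":{"type":"number"}},"required":["offset","spin","fingers"]}

```bash
ls; mkdir -p pics; python3 - <<'E'
from station import readout, viewer, bot
import cv2
s=readout.sense()
for k,v in s.items(): print(k,v)
print(bot.hold_point_z)
for n in ["scene","side","wrist"]:
    print(n,viewer.camera_info(n))
    cv2.imwrite(f"pics/{n}0.png",viewer.grab_frame(n))
E
```

```text
pics
clock 0.0
joint_positions [ 1.54619275  0.50182258 -0.42679436  1.5514489   0.22083277  1.13826451
 -0.21031626]
joint_velocities [-0.00101062  0.0007393   0.00067377 -0.00122629 -0.000189    0.00040845
  0.00086783]
joint_torque [ 1.01492809e-03 -5.66596627e+01 -5.81587538e+00 -2.79111725e+01
 -6.85365172e-02  3.07671167e-02  1.85730669e-04]
eef_pos [ 0.1842575  -0.6226233   0.22569492]
tool_rot [[ 9.58854061e-01  2.83899001e-01 -4.96021232e-04]
 [ 2.83899432e-01 -9.58852346e-01  1.81420602e-03]
 [ 3.94401561e-05 -1.88037896e-03 -9.99998231e-01]]
ft_force [0.3232822  0.14635374 0.48744754]
ft_torque [ 0.01387704 -0.02662534  0.04951696]
finger_gap 0.9941581434681994
0.0188
scene {'fx': 455.98199013270323, 'fy': 455.98199013270323, 'cx': 279.37523538927616, 'cy': 216.46821768634987, 'k1': -0.0926738383379448, 'xyz': array([1.28580146, 0.23373114, 0.79513752]), 'rotation': array([[-0.28797136,  0.59631853, -0.74931749],
       [ 0.9575839 ,  0.18770403, -0.21863275],
       [ 0.01027515, -0.78049433, -0.62507841]])}
side {'fx': 428.7010916860651, 'fy': 428.7010916860651, 'cx': 276.1264947443251, 'cy': 212.18244949324134, 'k1': 0.031701782012871806, 'xyz': array([0.22136257, 0.60672771, 0.7728367 ]), 'rotation': array([[-8.80321749e-01, -3.19846547e-01,  3.50330993e-01],
       [-4.74376676e-01,  5.92582283e-01, -6.51009222e-01],
       [ 6.23112447e-04, -7.39286429e-01, -6.73390813e-01]])}
wrist {'fx': 292.05049285398263, 'fy': 292.05049285398263, 'cx': 278.6563297910362, 'cy': 209.2575741626978, 'k1': 0.012224591012034818, 'xyz': array([ 0.25932702, -0.60187611,  0.38337223]), 'rotation': array([[ 0.28416734, -0.91738809, -0.27865393],
       [-0.95877371, -0.27231746, -0.08121678],
       [-0.00137503,  0.29024521, -0.95695132]])}
```

View pics/scene0.png

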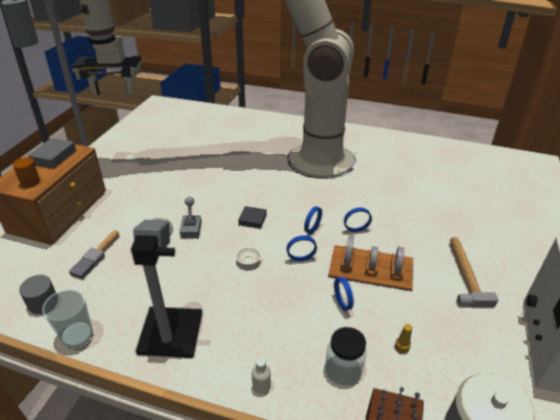

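View pics/side0.png

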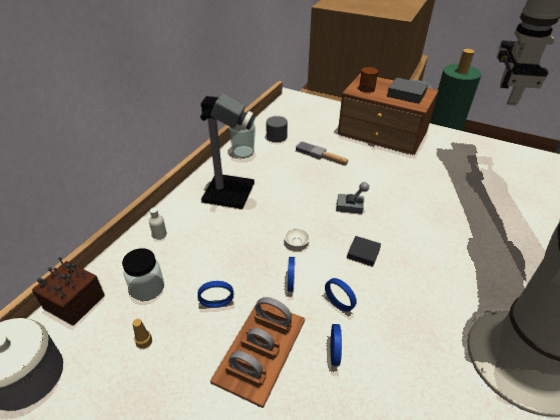

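View pics/wrist0.png

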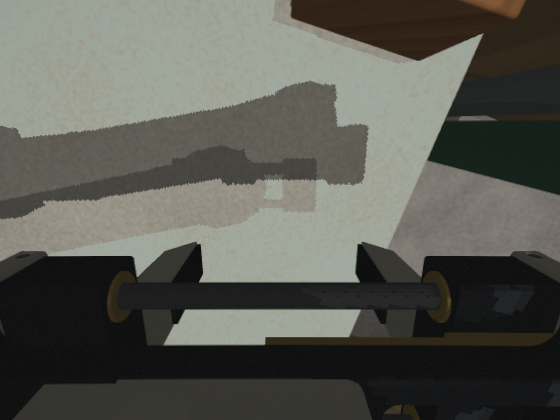

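```bash
python3 - <<'E'
import cv2
a=cv2.imread("pics/scene0.png");b=cv2.imread("pics/side0.png")
def c(im,x,y,w,h,k,n): cv2.imwrite(n,cv2.resize(im[y:y+h,x:x+w],None,fx=k,fy=k,interpolation=cv2.INTER_CUBIC))
c(a,280,195,150,110,5,"pics/s_rack.png"); c(b,200,240,160,170,3.5,"pics/d_rack.png")
c(a,110,180,130,190,3,"pics/s_lamp.png"); c(b,190,85,200,140,4,"pics/d_lamp.png")
E
```

```text
(no output)
```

View pics/s_rack.png

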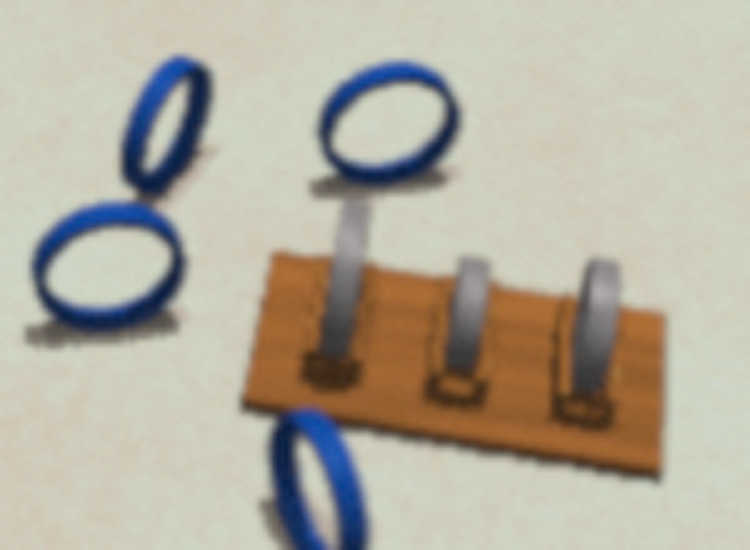

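View pics/d_rack.png

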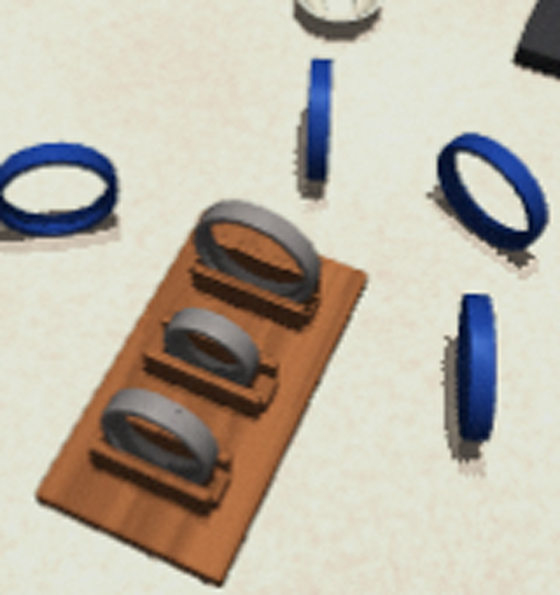

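View pics/s_lamp.png

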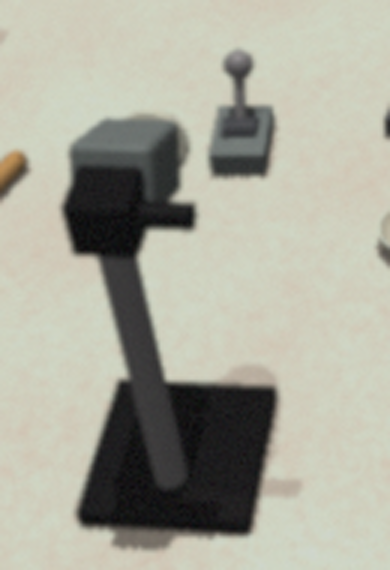

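View pics/d_lamp.png

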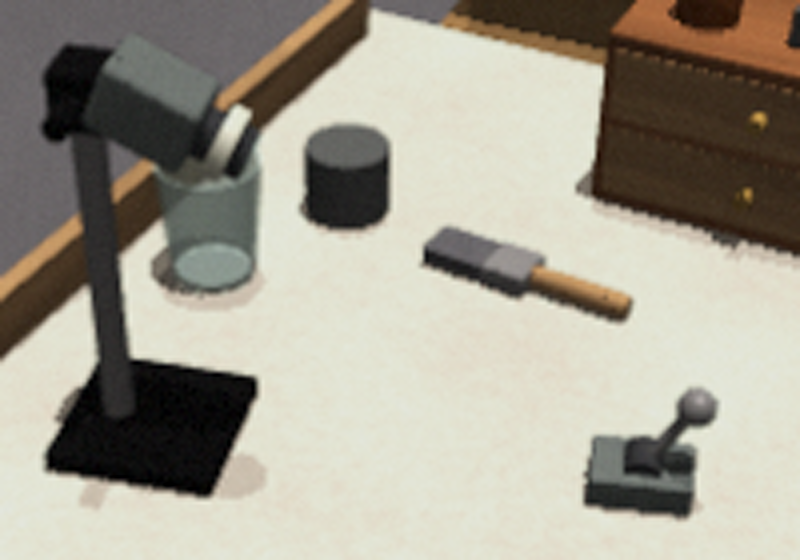

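```bash
cat > h.py <<'E'
import numpy as np, cv2
from station import readout, viewer, bot
def ray(info,uv):
    K=np.array([[info['fx'],0,info['cx']],[0,info['fy'],info['cy']],[0,0,1]])
    p=cv2.undistortPoints(np.array([[uv]],float),K,np.array([info['k1'],0,0,0.]))[0,0]
    d=info['rotation']@np.array([p[0],p[1],1.]); return info['xyz'],d/np.linalg.norm(d)
def plane(info,uv,z):
    o,d=ray(info,uv); return o+d*(z-o[2])/d[2]
def tri(i1,u1,i2,u2):
    o1,d1=ray(i1,u1);o2,d2=ray(i2,u2)
    A=np.stack([d1,-d2],1);t=np.linalg.lstsq(A,o2-o1,rcond=None)[0]
    a=o1+t[0]*d1;b=o2+t[1]*d2
    return (a+b)/2,np.linalg.norm(a-b)
def proj(info,P):
    K=np.array([[info['fx'],0,info['cx']],[0,info['fy'],info['cy']],[0,0,1]])
    R=info['rotation'].T; r,_=cv2.Rodrigues(R)
    return cv2.projectPoints(np.atleast_2d(P).astype(float),r,-R@info['xyz'],K,np.array([info['k1'],0,0,0.]))[0][:,0]
E
cat > m.py <<'E'
from h import *
np.set_printoptions(precision=4,suppress=True)
S=viewer.camera_info("scene");D=viewer.camera_info("side")
print("tip",tri(S,(189.3,201.3),D,(364.2,186.8)))
f=lambda p,k,o:(p[0]/k+o[0],p[1]/k+o[1])
sl=lambda p:f(p,3,(110,180)); dl=lambda p:f(p,4,(190,85)); sr=lambda p:f(p,5,(280,195)); dr=lambda p:f(p,3.5,(200,240))
print("foot")
for a,b in [((122,382),(257,380)),((276,390),(210,492)),((250,530),(48,465)),((80,520),(105,360))]:
    print(tri(S,sl(a),D,dl(b)),plane(S,sl(a),0.012),plane(D,dl(b),0.012))
print("lampblock top")
for a in [(218,107),(272,108),(267,160),(211,157)]: print(plane(S,sl(a),.025))
for b in [(597,437),(697,446),(692,490),(587,481)]: print(plane(D,dl(b),.025))
print("rack")
for p in [(275,255),(665,312),(660,470),(245,405)]: print(plane(S,sr(p),.01))
for p in [(37,498),(220,580),(366,272)]: print(plane(D,dr(p),.01))
print("rings in rack: tops scene")
for p,z in [((355,203),.086),((473,258),.074),((603,260),.074)]: print(plane(S,sr(p),z))
E
python3 m.py
```

```text
tip (array([ 0.431 , -0.264 ,  0.0734]), np.float64(0.0005347659562144612))
foot
(array([ 0.7387, -0.2209,  0.0102]), np.float64(0.0012170684828557285)) [ 0.7404 -0.2192  0.012 ] [ 0.7376 -0.2198  0.012 ]
(array([ 0.7083, -0.1091,  0.0051]), np.float64(0.002883184351268708)) [ 0.7124 -0.1076  0.012 ] [ 0.7038 -0.1008  0.012 ]
(array([ 0.822 , -0.0796,  0.0026]), np.float64(0.0015068524261815403)) [ 0.8279 -0.0752  0.012 ] [ 0.8147 -0.0722  0.012 ]
(array([ 0.852 , -0.1927,  0.0053]), np.float64(0.002669304117091902)) [ 0.8565 -0.1876  0.012 ] [ 0.8467 -0.1875  0.012 ]
lampblock top
[ 0.438  -0.2867  0.025 ]
[ 0.4246 -0.2394  0.025 ]
[ 0.4917 -0.2136  0.025 ]
[ 0.5027 -0.2616  0.025 ]
[ 0.494  -0.2612  0.025 ]
[ 0.4312 -0.2843  0.025 ]
[ 0.4188 -0.2404  0.025 ]
[ 0.4827 -0.216   0.025 ]
rack
[0.4176 0.1296 0.01  ]
[0.4012 0.3261 0.01  ]
[0.5105 0.3314 0.01  ]
[0.526  0.1369 0.01  ]
[0.5043 0.334  0.01  ]
[0.3989 0.3254 0.01  ]
[0.4118 0.1277 0.01  ]
rings in rack: tops scene
[0.4542 0.169  0.086 ]
[0.4627 0.2281 0.074 ]
[0.4458 0.2876 0.074 ]
```

arm_command([
  [0.045,-0.042,0],
  [0.09,-0.085,0],
  [0.135,-0.127,0],
  [0.18,-0.17,0],
  [0.225,-0.212,0],
], spin=[-0.04,-0.04,-0.04,-0.04,-0.04], fingers=[1,1,1,1,1], newtons=20)

```text
clock: 0.78
eef_pos: [0.3407, -0.3542, 0.2267]
tool_rot: [[0.947, 0.322, 0.0], [0.322, -0.947, -0.0], [-0.0, 0.0, -1.0]]
ft_force: [0.8, -0.1, 0.4]
finger_gap: 0.504
```

arm_command([
  [0.035,-0.03,0],
  [0.064,-0.056,0],
  [0.064,-0.056,0.055],
  [0.064,-0.056,0.11],
  [0.064,-0.056,0.17],
], spin=[0,0,0,0,0], fingers=[1,1,1,1,1])

```text
clock: 1.4
eef_pos: [0.3831, -0.283, 0.0557]
tool_rot: [[0.947, 0.322, 0.002], [0.322, -0.947, -0.001], [0.001, 0.002, -1.0]]
ft_force: [0.7, -1.0, 0.2]
finger_gap: 0.005
```

```bash
python3 - <<'E'
from h import *
S=viewer.camera_info("scene");D=viewer.camera_info("side")
a=viewer.grab_frame("scene");b=viewer.grab_frame("side")
s=readout.sense();print(s['eef_pos'],s['ft_force'],s['finger_gap'])
yaw=np.radians(14.6);lens=np.array([.7803-.06*np.cos(yaw),-.1506-.06*np.sin(yaw),.23])
foc=lens-.12*np.array([np.cos(yaw)*np.cos(.436),np.sin(yaw)*np.cos(.436),np.sin(.436)])
print(lens,foc)
for i,im in((S,a),(D,b)):
    for P in (lens,foc,s['eef_pos']):
        u=proj(i,P)[0]; print(u); cv2.drawMarker(im,tuple(int(round(x)) for x in u),(0,0,255),0,7,1)
o=np.hstack([cv2.resize(a[130:340,80:280],None,fx=2,fy=2),cv2.resize(b[60:270,190:390],None,fx=2,fy=2)])
cv2.imwrite("pics/p1.png",o)
E
```

```text
[ 0.37769818 -0.27858372  0.05081625] [-0.19446358  0.77911045 -0.67521396] 0.0010456038872397658
[ 0.72223745 -0.16572416  0.23      ] [ 0.61697606 -0.1931427   0.17932195]
[160.70489567 232.24181758]
[176.28672145 217.24738012]
[193.84984312 195.96744605]
[245.34597655 123.08028213]
[288.60573866 146.65338915]
[384.50926366 196.47906306]
```

View pics/p1.png

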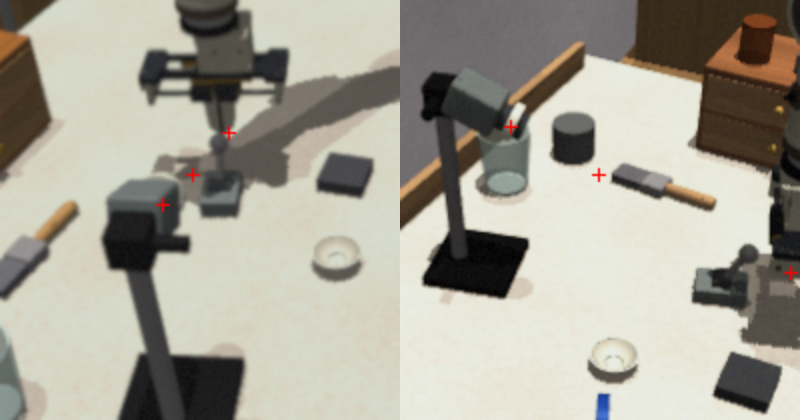

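arm_command([
  [0.025,0.003,0],
  [0.042,0.003,0],
  [0.06,0.003,0],
  [0.075,0.003,0],
  [0.086,0.003,0],
], spin=[0,0,0,0,0], fingers=[1,1,1,1,1])

```text
clock: 2.12
eef_pos: [0.4655, -0.2575, 0.0571]
tool_rot: [[0.947, 0.322, -0.001], [0.322, -0.947, -0.001], [-0.001, 0.0, -1.0]]
ft_force: [-8.8, -4.3, 3.3]
finger_gap: 0.005
```

```bash
python3 - <<'E'
from h import *
a=viewer.grab_frame("scene");b=viewer.grab_frame("side")
s=readout.sense();print(s['clock'],s['eef_pos'],s['ft_force'],s['finger_gap'])
o=np.hstack([cv2.resize(a[150:290,130:250],None,fx=3,fy=3),cv2.resize(b[130:270,300:430],None,fx=3,fy=3)])
cv2.imwrite("pics/p2.png",o)
E
```

```text
2.225 [ 0.46484465 -0.25779271  0.05676082] [-2.2692036  -2.22504482  2.10372473] 0.004855913335130286
```

View pics/p2.png

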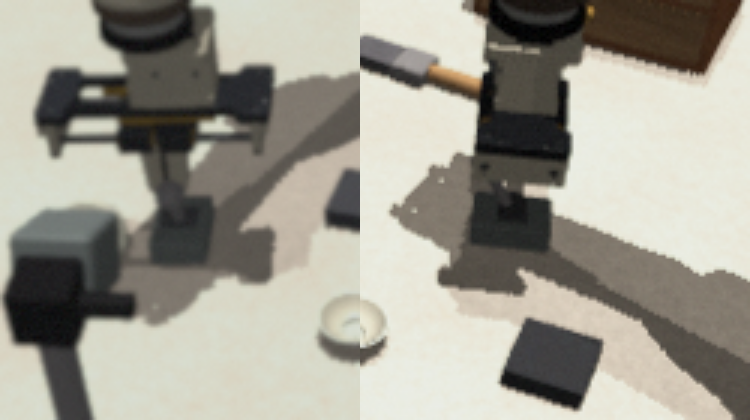

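arm_command([
  [0.005,0,0],
  [0.007,0,0],
  [0.007,0,0],
  [-0.02,0,0],
  [-0.05,0,-0.03],
], spin=[0,0,0,0,0], fingers=[1,1,1,1,1])

```text
clock: 2.85
eef_pos: [0.4164, -0.2724, 0.0855]
tool_rot: [[0.946, 0.323, -0.002], [0.323, -0.946, 0.003], [-0.001, -0.004, -1.0]]
ft_force: [0.5, -0.3, 0.5]
finger_gap: 0.003
```

```bash
python3 - <<'E'
from h import *
a=viewer.grab_frame("scene");b=viewer.grab_frame("side")
s=readout.sense();print(s['clock'],s['eef_pos'],s['ft_force'],s['joint_positions'])
o=np.hstack([cv2.resize(a[150:290,130:250],None,fx=3,fy=3),cv2.resize(b[130:270,300:430],None,fx=3,fy=3)])
cv2.imwrite("pics/p3.png",o)
E
```

```text
2.95 [ 0.41634415 -0.27568533  0.0883699 ] [-0.08862954  0.29925626  0.3653945 ] [ 0.99707458  0.45794458 -0.56357315  2.03132185  0.35799304  0.74632503
 -1.03251054]
```

View pics/p3.png

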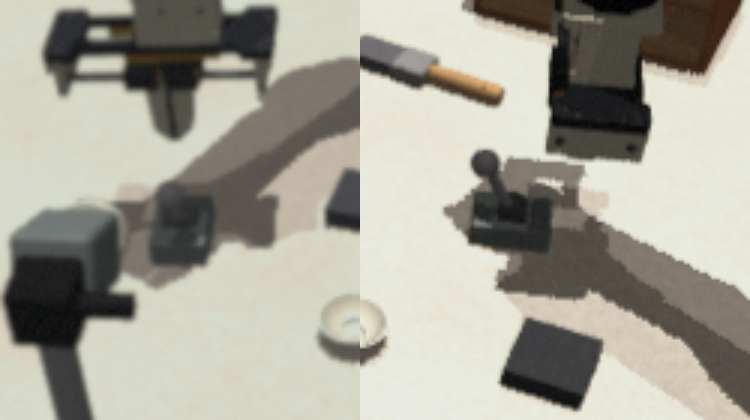

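```bash
python3 - <<'E'
from h import *
S=viewer.camera_info("scene");D=viewer.camera_info("side")
print(tri(S,(186.7,215.7),D,(342,184.3)))
E
```

```text
(array([ 0.4857921 , -0.24608376,  0.07210419]), np.float64(0.0020452003370873724))
```

```bash
python3 - <<'E'
from h import *
S=viewer.camera_info("scene");D=viewer.camera_info("side")
np.set_printoptions(precision=3,suppress=True)
def blobs(im):
    h=cv2.cvtColor(im,cv2.COLOR_BGR2HSV)
    m=cv2.inRange(h,(105,120,40),(130,255,255))
    m=cv2.morphologyEx(m,cv2.MORPH_CLOSE,np.ones((3,3)))
    c,_=cv2.findContours(m,cv2.RETR_EXTERNAL,cv2.CHAIN_APPROX_NONE)
    return [cv2.boundingRect(x) for x in c if cv2.contourArea(x)>60 and cv2.boundingRect(x)[1]>190]
a=blobs(cv2.imread("pics/scene0.png"));b=blobs(cv2.imread("pics/side0.png"))
cen=lambda r:(r[0]+r[2]/2,r[1]+r[3]/2)
for p in a:
    print("scene",p)
    for q in b:
        P,e=tri(S,cen(p),D,cen(q))
        if e<.015: print("   ",q,P,e)
# L ring silhouettes (grey) in the side view
print([plane(D,(200+x/3.5,240+y/3.5),.048) for x,y in [(257,250)]])
E
```

```text
scene (335, 277, 18, 33)
    (198, 281, 35, 26) [0.595 0.182 0.038] 0.0017922690715727317
scene (287, 236, 28, 13)
    (288, 257, 6, 34) [0.476 0.058 0.047] 0.012006808399008168
scene (305, 207, 16, 26)
    (325, 278, 31, 33) [0.363 0.057 0.036] 0.0005771675779333584
[array([0.463, 0.168, 0.048])]
```

arm_command([
  [0.0,0,-0.055],
  [0.02,-0.045,-0.09],
  [0.045,-0.1,-0.11],
  [0.07,-0.155,-0.115],
  [0.095,-0.21,-0.115],
], spin=[0,-0.18,-0.36,-0.54,-0.72], fingers=[1,-1,-1,-1,-1])

```text
clock: 3.58
eef_pos: [0.4414, -0.0418, 0.2027]
tool_rot: [[0.494, 0.869, 0.003], [0.869, -0.494, -0.0], [0.001, 0.003, -1.0]]
ft_force: [0.6, -1.1, -0.4]
finger_gap: 0.391
```

arm_command([
  [0.05,-0.021,0],
  [0.1,-0.043,0],
  [0.15,-0.065,0],
  [0.195,-0.085,0],
  [0.195,-0.085,0],
], spin=[-0.15,-0.3,-0.45,-0.6,-0.6], fingers=[-1,-1,-1,-1,-1])

```text
clock: 4.2
eef_pos: [0.4634, 0.1735, 0.2023]
tool_rot: [[-0.086, 0.996, 0.001], [0.996, 0.086, 0.005], [0.005, 0.001, -1.0]]
ft_force: [0.3, -1.8, 0.5]
finger_gap: 0.933
```

```bash
python3 - <<'E'
from h import *
np.set_printoptions(precision=4,suppress=True)
s=readout.sense();W=viewer.camera_info("wrist");a=viewer.grab_frame("wrist")
np.savez("w4.npz",**W)
print(s['clock'],s['eef_pos'],s['tool_rot'],s['finger_gap'],s['joint_positions'])
cv2.imwrite("pics/w4.png",a);cv2.imwrite("pics/w4b.png",cv2.resize(a,None,fx=1.4,fy=1.4))
print(proj(W,[[.466,.171,.048],[.466,.171,.086]]))
E
```

```text
4.2 [0.4634 0.1735 0.2023] [[-0.0861  0.9963  0.001 ]
 [ 0.9963  0.0861  0.0053]
 [ 0.0052  0.0014 -1.    ]] 0.9328269976351624 [ 0.4714  0.4033 -1.0678  1.9463  0.4086  1.0273 -0.6931]
[[281.0907 197.276 ]
 [281.4247 206.8302]]
```

View pics/w4b.png

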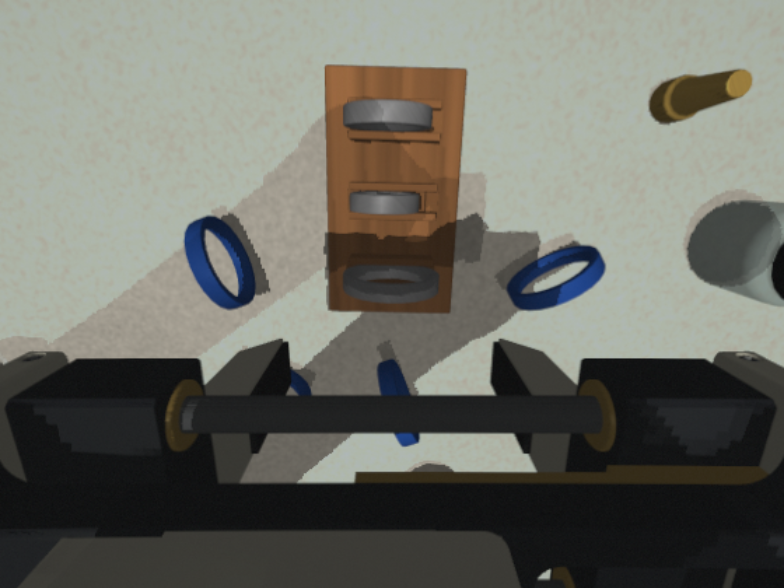

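```bash
python3 - <<'E'
from h import *
np.set_printoptions(precision=4,suppress=True)
W=dict(np.load("w4.npz"));a=cv2.imread("pics/w4.png")
c=a[180:225,225:335];cv2.imwrite("pics/w4c.png",cv2.resize(c,None,fx=7,fy=7,interpolation=cv2.INTER_CUBIC))
g=lambda x,y:(x/1.4,y/1.4)
l=plane(W,g(343,281),.048);r=plane(W,g(438,283),.048);print(l,r,(l+r)/2,np.linalg.norm(l-r))
for p in [(325,66),(466,69),(450,312),(328,309)]: print(plane(W,g(*p),.01))
E
```

```text
[0.4266 0.1637 0.048 ] [0.5015 0.1685 0.048 ] [0.4641 0.1661 0.048 ] 0.07509511726310959
[0.4003 0.3218 0.01  ]
[0.508  0.3291 0.01  ]
[0.5211 0.1325 0.01  ]
[0.4109 0.1259 0.01  ]
```

View pics/w4c.png

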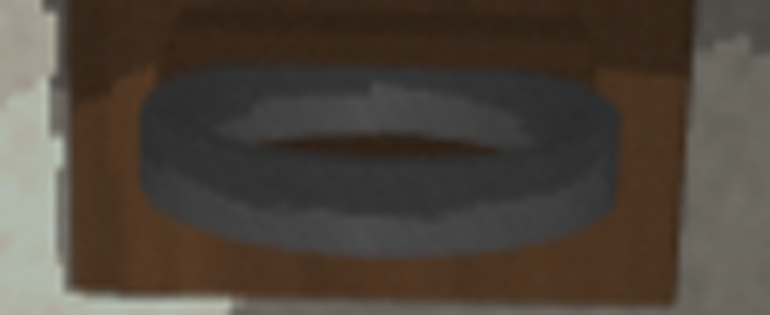

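arm_command([
  [-0.006,0.001,0.04],
  [-0.006,0.001,0.08],
  [-0.006,0.001,0.1],
  [-0.006,0.001,0.1],
  [-0.006,0.001,0.1],
], spin=[0.01,0.01,0.01,0.01,0.01], fingers=[-1,-1,-1,-1,-1])

```text
clock: 4.88
eef_pos: [0.4662, 0.1616, 0.1029]
tool_rot: [[-0.067, 0.998, 0.002], [0.998, 0.067, 0.001], [0.001, 0.002, -1.0]]
ft_force: [0.1, 0.3, -0.4]
finger_gap: 0.998
```

```bash
python3 - <<'E'
from h import *
np.set_printoptions(precision=4,suppress=True)
s=readout.sense();W=viewer.camera_info("wrist");a=viewer.grab_frame("wrist")
np.savez("w5.npz",**W)
print(s['clock'],s['eef_pos'],s['tool_rot'],s['finger_gap'],s['ft_force'])
cv2.imwrite("pics/w5.png",a);cv2.imwrite("pics/w5b.png",cv2.resize(a,None,fx=1.4,fy=1.4))
t=s['eef_pos']+np.array([0,0,.0]);R=s['tool_rot']
print(proj(W,[t+R@np.array([0,-.046,0]),t+R@np.array([0,.046,0]),t])*1.4)
E
```

```text
4.875 [0.4662 0.1616 0.1029] [[-0.0666  0.9978  0.0018]
 [ 0.9978  0.0666  0.0007]
 [ 0.0006  0.0018 -1.    ]] 0.9983467928543932 [ 0.0639  0.2984 -0.4291]
[[282.2059 359.5163]
 [499.6371 359.6421]
 [390.8997 359.5218]]
```

View pics/w5b.png

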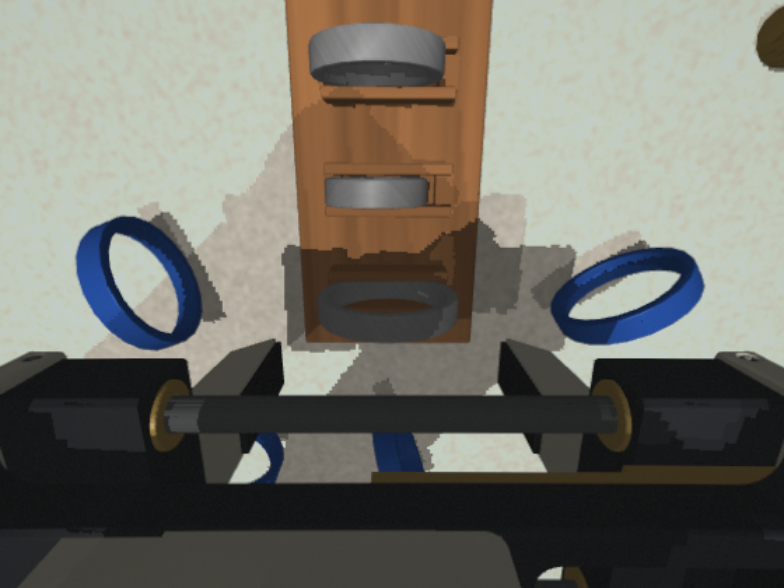

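```bash
python3 - <<'E'
from h import *
np.set_printoptions(precision=4,suppress=True)
W=dict(np.load("w5.npz"))
g=lambda x,y:(x/1.4,y/1.4)
l=plane(W,g(317,306),.048);r=plane(W,g(458,304),.048);print(l,r,(l+r)/2,np.linalg.norm(l-r))
for p in [(325,268),(445,268),(325,165),(450,165),(325,214),(452,214)]: print(plane(W,g(*p),.03))
a=cv2.imread("pics/w5.png");cv2.imwrite("pics/w5c.png",cv2.resize(a[180:250,210:345],None,fx=6,fy=6,interpolation=cv2.INTER_CUBIC)[:,:800])
E
```

```text
[0.4256 0.1643 0.048 ] [0.5026 0.1706 0.048 ] [0.4641 0.1674 0.048 ] 0.07723543002321948
[0.4269 0.1815 0.03  ]
[0.4961 0.1861 0.03  ]
[0.4257 0.2383 0.03  ]
[0.4927 0.2428 0.03  ]
[0.4262 0.2123 0.03  ]
[0.4967 0.217  0.03  ]
```

View pics/w5c.png

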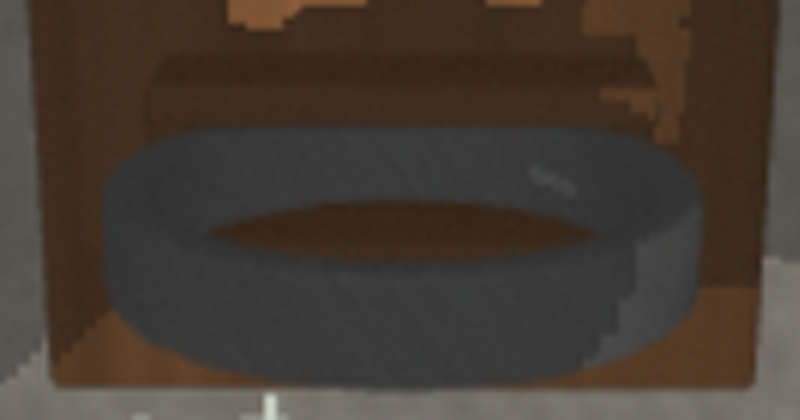

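```bash
python3 - <<'E'
from h import *
np.set_printoptions(precision=4,suppress=True)
for i in range(4):
    s=readout.sense();print(s['clock'],s['eef_pos'],s['joint_velocities']); viewer.camera_info("wrist"); 
    if i<2: viewer.grab_frame("side")
E
```

```text
4.925 [0.4664 0.1616 0.1031] [-0.001  -0.0042  0.0002 -0.0003  0.0021 -0.0027 -0.0023]
4.975 [0.4664 0.1616 0.1031] [ 0.     -0.0005  0.0032  0.0035  0.0043 -0.0014 -0.0037]
5.025 [0.4662 0.1614 0.1029] [-0.0024  0.0017  0.0036  0.005   0.002  -0.0038 -0.0001]
5.025 [0.4662 0.1614 0.1029] [-0.0024  0.0017  0.0036  0.005   0.002  -0.0038 -0.0001]
```

arm_command([
  [0.006,-0.002,0.02],
  [0.006,-0.002,0.04],
  [0.006,-0.002,0.06],
  [0.006,-0.002,0.07],
  [0.006,-0.002,0.07],
], spin=[0,0,0,0,0], fingers=[-1,-1,-1,-1,-1])

```text
clock: 5.65
eef_pos: [0.4628, 0.167, 0.0318]
tool_rot: [[-0.067, 0.998, -0.0], [0.998, 0.067, -0.0], [-0.0, -0.0, -1.0]]
ft_force: [-0.7, -0.7, 0.3]
finger_gap: 1.0
```

```bash
python3 - <<'E'
from h import *
np.set_printoptions(precision=4,suppress=True)
a=viewer.grab_frame("wrist");b=viewer.grab_frame("side");c=viewer.grab_frame("scene")
s=readout.sense();print(s['clock'],s['eef_pos'],s['ft_force'],s['finger_gap'])
cv2.imwrite("pics/p6.png",np.hstack([cv2.resize(c[190:320,280:430],(400,347)),cv2.resize(b[240:400,200:350],(400,427))[:347]]))
cv2.imwrite("pics/w6.png",a)
E
```

```text
5.8 [0.4635 0.1673 0.0325] [-0.1841 -0.7512  0.9148] 1.0016356079483213
```

View pics/p6.png

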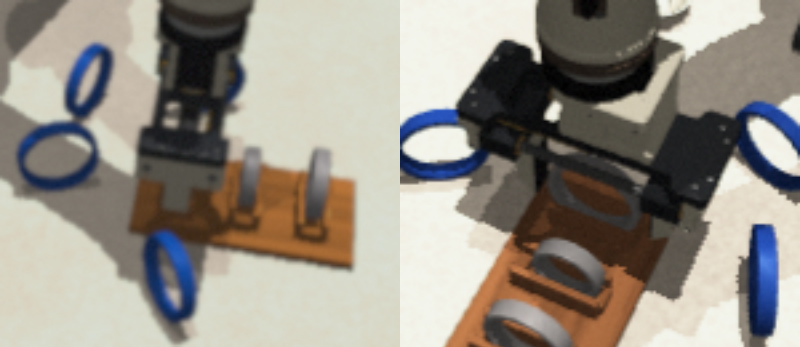

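View pics/w6.png

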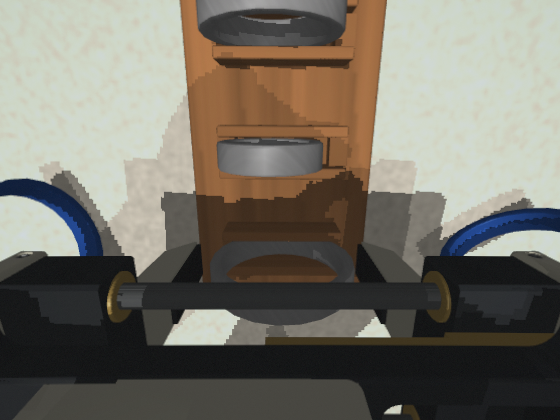

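arm_command([
  [0,0,0],
  [0,0,0],
  [0,0,0],
  [0,0,0],
  [0,0,0],
], spin=[0,0,0,0,0], fingers=[1,1,1,1,1], newtons=12)

```text
clock: 6.42
eef_pos: [0.4638, 0.1672, 0.0321]
tool_rot: [[-0.067, 0.998, 0.002], [0.998, 0.067, 0.0], [0.0, 0.002, -1.0]]
ft_force: [4.4, 0.5, 0.7]
finger_gap: 0.81
```

arm_command([
  [0,0,-0.006],
  [0,0,-0.012],
  [0,0,-0.012],
  [-0.004,0,-0.012],
  [-0.008,0,-0.012],
], spin=[0,0,0,0,0], fingers=[1,1,1,1,1])

```text
clock: 7.05
eef_pos: [0.4633, 0.1601, 0.0439]
tool_rot: [[-0.068, 0.998, 0.0], [0.998, 0.068, 0.002], [0.002, 0.0, -1.0]]
ft_force: [-0.5, 3.6, 1.9]
finger_gap: 0.811
```

```bash
python3 - <<'E'
from h import *
np.set_printoptions(precision=4,suppress=True)
a=viewer.grab_frame("wrist");b=viewer.grab_frame("side")
s=readout.sense();print(s['clock'],s['eef_pos'],s['ft_force'],s['finger_gap'])
cv2.imwrite("pics/p7.png",np.hstack([a[150:350],])); cv2.imwrite("pics/d7.png",cv2.resize(b[240:400,200:350],None,fx=3.5,fy=3.5))
E
```

```text
7.15 [0.4634 0.1592 0.0438] [-0.8068  2.8074  1.2507] 0.8093027696761346
```

View pics/p7.png

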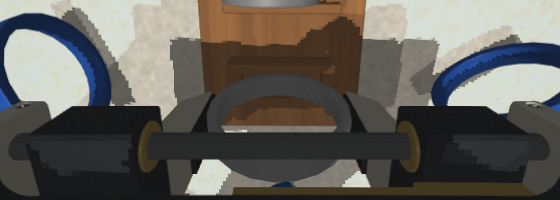

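View pics/d7.png

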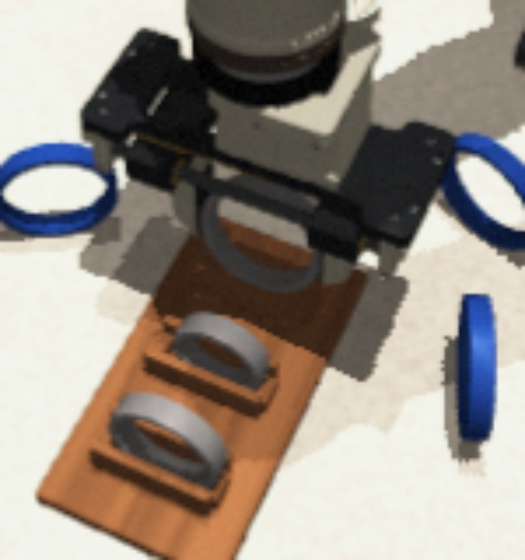

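arm_command([
  [-0.002,0,0],
  [-0.004,0,0],
  [-0.006,0,0],
  [-0.007,0,0],
  [-0.007,0,0],
], spin=[0,0,0,0,0], fingers=[1,1,1,1,1])

```text
clock: 7.78
eef_pos: [0.4638, 0.1517, 0.0436]
tool_rot: [[-0.067, 0.998, -0.0], [0.998, 0.067, -0.0], [-0.0, -0.0, -1.0]]
ft_force: [0.3, 3.2, -2.3]
finger_gap: 0.812
```

```bash
python3 - <<'E'
from h import *
np.set_printoptions(precision=4,suppress=True)
W=viewer.camera_info("wrist")
a=viewer.grab_frame("wrist");b=viewer.grab_frame("side")
s=readout.sense();print(s['clock'],s['eef_pos'],s['ft_force'],s['finger_gap'])
cv2.imwrite("pics/w8.png",a);cv2.imwrite("pics/p8.png",cv2.resize(a[200:340,180:380],None,fx=4,fy=4,interpolation=cv2.INTER_CUBIC))
c=np.array([.464-.0155*-.067,s['eef_pos'][1],.060]);R=s['tool_rot']
for deg in (0,10,15,20,25,30):
    t=np.radians(deg); u=R@np.array([-np.sin(t),0,-np.cos(t)]); n=R@np.array([np.cos(t),0,-np.sin(t)])
    P=[c+.038*u+.007*n,c+.038*u-.007*n,c-.032*u+.007*n,c-.038*u+.007*n, c-.032*u-.007*n]
    print(deg,(proj(W,P)[:,1]-200)*4)
E
```

```text
7.875 [0.4638 0.1517 0.0436] [ 0.3102  2.3788 -1.5545] 0.8116654853481247
0 [403.5998 519.1507 144.0665 130.2727 224.1291]
10 [463.8221 558.2208 115.774   96.7205 190.274 ]
15 [490.776  573.0999 102.8275  81.1532 174.0018]
20 [515.1665 584.8045  90.7938  66.5127 158.2571]
25 [536.7344 593.359   79.7632  52.8984 143.111 ]
30 [555.2925 598.8401  69.8305  40.4167 128.6377]
```

View pics/p8.png

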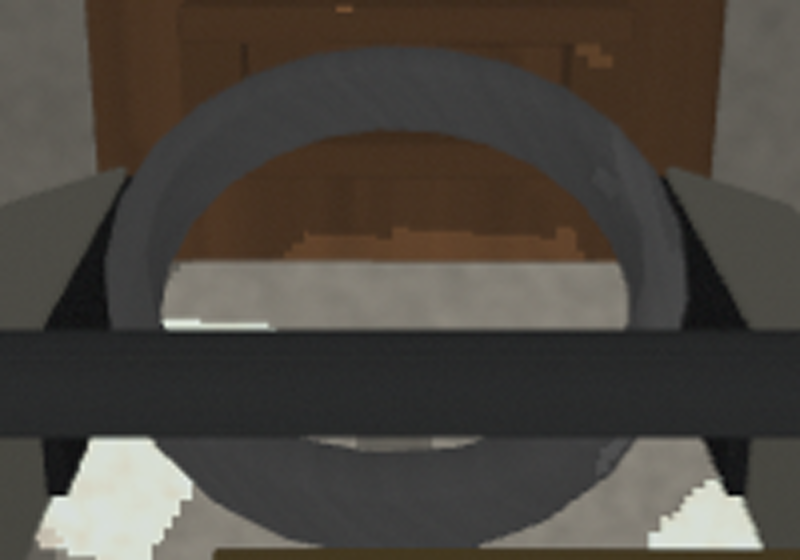

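arm_command([
  [0,0,0],
  [0,0,0],
  [0,0,-0.03],
  [0,0,-0.07],
  [0,0,-0.12],
], spin=[0,0,0,0,0], fingers=[1,1,1,1,1], newtons=30)

```text
clock: 8.5
eef_pos: [0.4629, 0.1505, 0.1641]
tool_rot: [[-0.066, 0.998, -0.003], [0.998, 0.066, -0.002], [-0.002, -0.003, -1.0]]
ft_force: [1.4, 0.2, -1.4]
finger_gap: 0.808
```

```bash
cat > tilt.py <<'E'
from h import *
import sys
np.set_printoptions(precision=4,suppress=True)
viewer.grab_frame("side")
s=readout.sense();W=viewer.camera_info("wrist")
a=viewer.grab_frame("wrist")
print(s['clock'],s['eef_pos'],s['tool_rot'],s['ft_force'],s['finger_gap'])
n_=sys.argv[1]
cv2.imwrite(f"pics/w{n_}.png",a);cv2.imwrite(f"pics/p{n_}.png",cv2.resize(a[200:340,180:380],None,fx=4,fy=4,interpolation=cv2.INTER_CUBIC))
c=s['eef_pos']+s['tool_rot']@np.array([0,0,-.016]);R=s['tool_rot']
for deg in (15,20,25,30,35):
    t=np.radians(deg); u=R@np.array([-np.sin(t),0,-np.cos(t)]); n=R@np.array([np.cos(t),0,-np.sin(t)])
    P=[c-.038*u+.007*n, c-.032*u-.007*n, c+.032*u+.007*n, c+.038*u-.007*n]
    print(deg,(proj(W,P)[:,1]-200)*4)
E
python3 tilt.py 9
```

```text
8.55 [0.4662 0.153  0.1701] [[-0.0678  0.9977  0.0058]
 [ 0.9977  0.0678 -0.0002]
 [-0.0006  0.0057 -1.    ]] [2.5388 1.6581 1.3519] 0.8080331336194335
15 [ 79.7817 172.4747 440.1855 569.8488]
20 [ 65.153  156.7516 461.0766 581.5753]
25 [ 51.5474 141.6245 479.9096 590.1639]
30 [ 39.0714 127.1675 496.5066 595.69  ]
35 [ 27.839  113.4584 510.7386 598.2716]
```

View pics/p9.png

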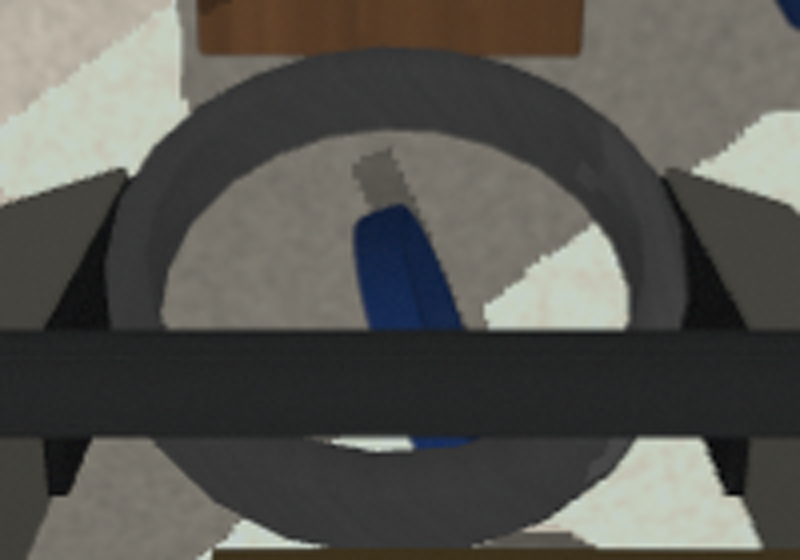

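```bash
cat > fit.py <<'E'
from h import *
from scipy.optimize import least_squares
np.set_printoptions(precision=4,suppress=True)
s=readout.sense();W=viewer.camera_info("wrist");R=s['tool_rot'];T=s['eef_pos']
def pts(p):
    x,y,z,t=p; c=T+R@np.array([x,y,-z]); u=R@np.array([-np.sin(t),0,-np.cos(t)]); n=R@np.array([np.cos(t),0,-np.sin(t)]); v=R[:,1]
    q=lambda *P:(proj(W,np.array(P)))
    B=q(c-.038*u+.007*n,c-.038*u-.007*n)[:,1].min()
    b=q(c-.032*u+.007*n,c-.032*u-.007*n)[:,1].max()
    a=q(c+.032*u+.007*n,c+.032*u-.007*n)[:,1].min()
    A=q(c+.038*u+.007*n,c+.038*u-.007*n)[:,1].max()
    L=q(c-.038*v+.007*n,c-.038*v-.007*n)[:,0].min(); Rr=q(c+.038*v+.007*n,c+.038*v-.007*n)[:,0].max()
    return np.array([B,b,a,A,L,Rr])
def run(m):
    r=least_squares(lambda p:pts(p)-m,[0,0,.016,.45],x_scale=[.01,.01,.01,.1]); print("x,y,z,tilt",r.x,"deg",np.degrees(r.x[3]),"res px",r.fun)
    c=T+R@(r.x[:3]*[1,1,-1]); print("centre",c); return r.x
if __name__=="__main__":
    import sys
    run(np.array(eval(sys.argv[1]),float))
E
python3 fit.py "[200+46/4,200+130/4,200+452/4,200+548/4,180+107/4,180+687/4]"
```

```text
x,y,z,tilt [ 0.0015 -0.      0.0131  0.4067] deg 23.302251439646916 res px [-1.2105  0.253  -1.7091  2.4665  1.1659 -1.1655]
centre [0.4665 0.1542 0.1811]
```

```bash
python3 - <<'E'
from h import *
b=cv2.imread("pics/side0.png")
cv2.imwrite("pics/lens.png",cv2.resize(b[85:140,200:275],None,fx=10,fy=10,interpolation=cv2.INTER_CUBIC))
cv2.imwrite("pics/foot.png",cv2.resize(b[165:215,195:265],None,fx=10,fy=10,interpolation=cv2.INTER_CUBIC))
E
```

```text
(no output)
```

View pics/lens.png

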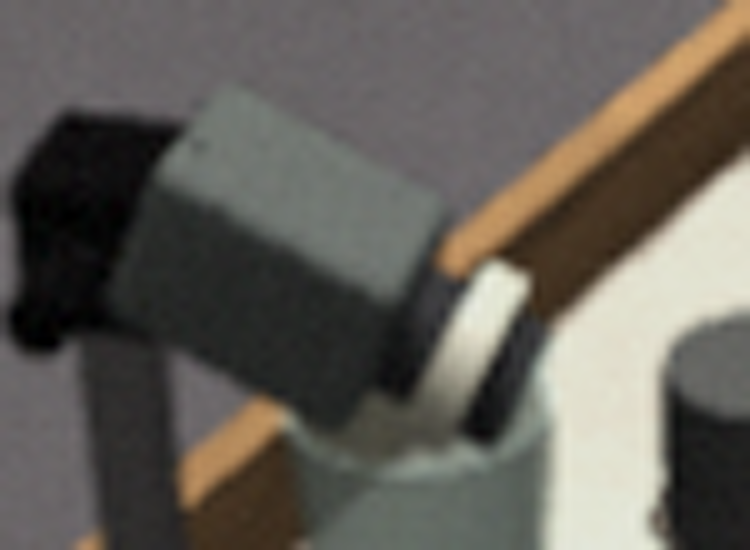

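View pics/foot.png

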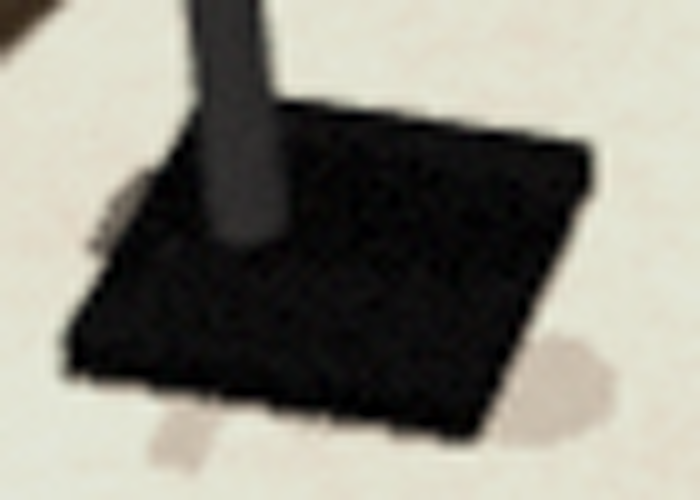

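```bash
python3 - <<'E'
from h import *
np.set_printoptions(precision=4,suppress=True)
D=viewer.camera_info("side");S=viewer.camera_info("scene")
print("lens",plane(D,(251.6,123.2),.23))
P=[plane(D,(195+x/10,165+y/10),0) for x,y in [(68,375),(470,440),(590,190)]]
for p in P: print(p)
print("origin", (P[0]+P[2])/2, np.linalg.norm(P[0]-P[1]),np.linalg.norm(P[2]-P[1]), "yaw",np.degrees(np.arctan2(*(P[0]-P[1])[1::-1])),np.degrees(np.arctan2(-(P[2]-P[1])[0],(P[2]-P[1])[1]))-180)
# post base on foot top in both views
print("post side",plane(D,(195+24.7,165+23.5),.012),"scene",plane(S,(110+172/3,180+485/3),.012))
a=cv2.imread("pics/scene0.png");cv2.imwrite("pics/sfoot.png",cv2.resize(a[210:365,125:210],None,fx=5,fy=5,interpolation=cv2.INTER_CUBIC)[:,:])
E
```

```text
lens [ 0.7086 -0.1725  0.23  ]
[ 0.8215 -0.0783  0.    ]
[ 0.7105 -0.1079  0.    ]
[ 0.7369 -0.2164  0.    ]
origin [ 0.7792 -0.1474  0.    ] 0.11484083689340588 0.1116250711487712 yaw 14.927318920560113 -346.3469732678983
post side [ 0.8032 -0.1405  0.012 ] scene [ 0.8114 -0.1415  0.012 ]
```

View pics/sfoot.png

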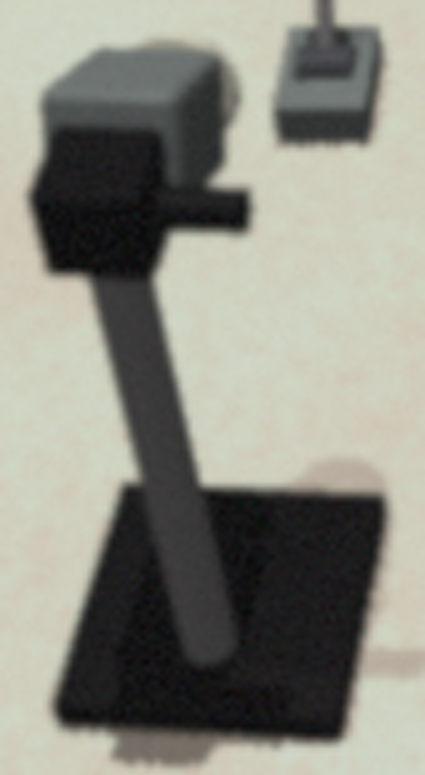

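arm_command([
  [-0.02,0.002,-0.01],
  [-0.06,0.005,-0.02],
  [-0.105,0.009,-0.02],
  [-0.15,0.013,-0.02],
  [-0.19,0.016,-0.02],
], spin=[0.08,0.22,0.37,0.52,0.67], fingers=[1,1,1,1,1])

```text
clock: 9.22
eef_pos: [0.4917, -0.0393, 0.183]
tool_rot: [[0.572, 0.82, -0.002], [0.82, -0.572, -0.002], [-0.002, -0.001, -1.0]]
ft_force: [1.3, -0.1, -0.2]
finger_gap: 0.812
```

arm_command([
  [-0.03,0.03,0],
  [-0.06,0.06,0],
  [-0.09,0.09,0],
  [-0.118,0.117,0.0],
  [-0.128,0.127,0],
], spin=[0.15,0.3,0.45,0.6,0.71], fingers=[1,1,1,1,1])

```text
clock: 9.85
eef_pos: [0.5229, -0.2181, 0.1825]
tool_rot: [[0.969, 0.246, -0.003], [0.246, -0.969, -0.002], [-0.003, 0.001, -1.0]]
ft_force: [-0.2, 1.8, -1.7]
finger_gap: 0.813
```

```bash
cat > look.py <<'E'
from h import *
import sys
np.set_printoptions(precision=4,suppress=True)
k=sys.argv[1]
b=viewer.grab_frame("side");c=viewer.grab_frame("scene");s=readout.sense();W=viewer.camera_info("wrist");a=viewer.grab_frame("wrist")
print(s['clock'],s['eef_pos'],s['tool_rot'][:2,0],np.degrees(np.arctan2(s['tool_rot'][1,0],s['tool_rot'][0,0])),s['ft_force'],s['finger_gap'],s['joint_positions'])
cv2.imwrite(f"pics/d{k}.png",b);cv2.imwrite(f"pics/s{k}.png",c);cv2.imwrite(f"pics/w{k}.png",a)
cv2.imwrite(f"pics/q{k}.png",np.hstack([cv2.resize(c[120:320,80:280],None,fx=2,fy=2),cv2.resize(b[60:260,200:400],None,fx=2,fy=2)]))
E
python3 look.py 10
```

```text
9.95 [ 0.5232 -0.2169  0.1826] [0.9682 0.25  ] 14.478623099532298 [-0.168   0.0493 -0.7854] 0.8099445783706318 [ 0.8321  0.4375 -0.6201  1.8011  0.2991  0.9997 -1.2257]
```

View pics/q10.png

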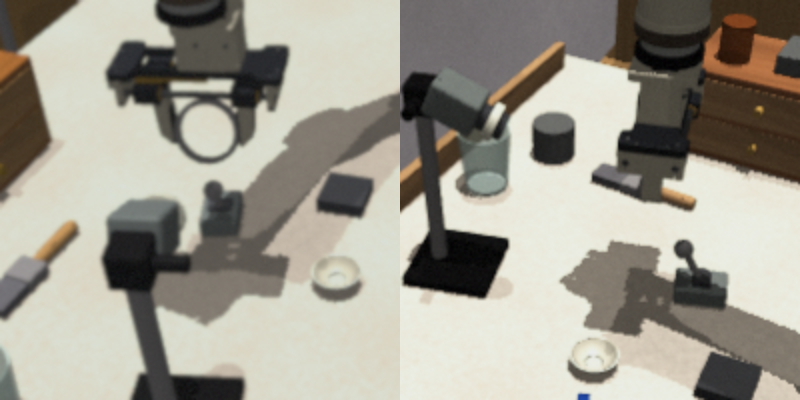

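View pics/w10.png

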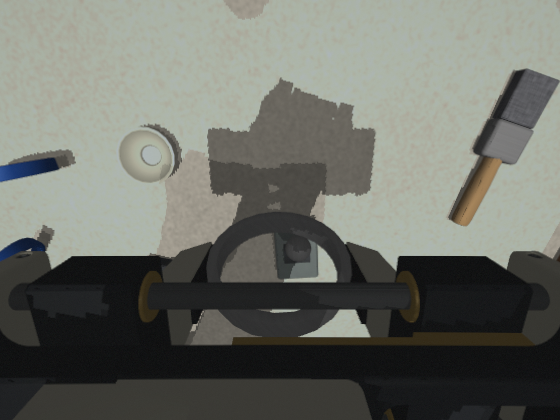

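arm_command([
  [0.01,0,0],
  [0.025,0,0],
  [0.04,0,0.01],
  [0.05,0,0.016],
  [0.05,0,0.0175],
], spin=[0,0,0,0,0], fingers=[1,1,1,1,1])

```text
clock: 10.62
eef_pos: [0.5733, -0.2, 0.1651]
tool_rot: [[0.967, 0.257, -0.001], [0.257, -0.967, 0.001], [-0.001, -0.002, -1.0]]
ft_force: [-0.1, -0.1, -1.5]
finger_gap: 0.809
```

```bash
python3 look.py 11
```

```text
10.725 [ 0.5724 -0.201   0.1655] [0.9669 0.2553] 14.793475279818317 [ 0.392  -0.4791 -1.0425] 0.8102307349256699 [ 0.7433  0.5267 -0.6034  1.7144  0.3435  1.0096 -1.2951]
```

View pics/q11.png

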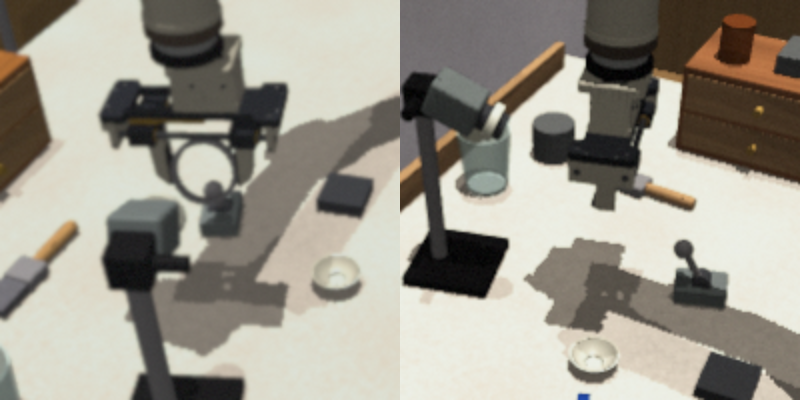

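View pics/w11.png

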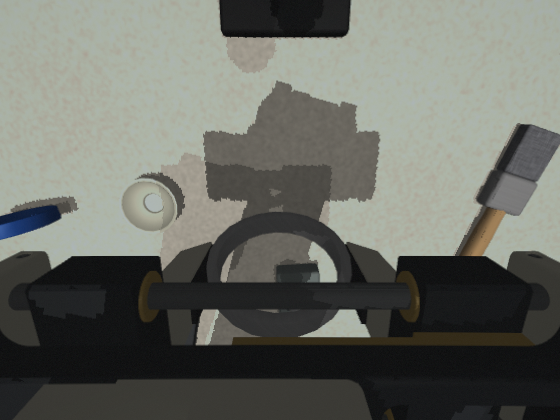

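```bash
python3 - <<'E'
from h import *
np.set_printoptions(precision=4,suppress=True)
W=viewer.camera_info("wrist")
l=plane(W,(221,36),0);r=plane(W,(349.5,36),0);m=(l+r)/2;d=r-l
print(l,r,m,np.linalg.norm(d),"yaw",np.degrees(np.arctan2(d[0],-d[1])))
y=np.radians(14.5);a=np.array([np.cos(y),np.sin(y),0]);b=np.array([-np.sin(y),np.cos(y),0])
print("lat",m@b,"along",m@a, "foot centre along",m@a+.06)
s=readout.sense();print("tcp lat,along",s['eef_pos']@b,s['eef_pos']@a)
E
```

```text
[ 0.7097 -0.1081  0.    ] [ 0.7417 -0.2294  0.    ] [ 0.7257 -0.1687  0.    ] 0.12547836721246816 yaw 14.770606916197794
lat -0.34504220181335227 along 0.6603129294377361 foot centre along 0.7203129294377362
tcp lat,along -0.3381655885560306 0.5037984118258425
```

arm_command([
  [0.007,0.001,0],
  [0.014,0.003,0],
  [0.021,0.004,0],
  [0.028,0.005,0.0],
  [0.028,0.005,0.0],
], spin=[0,0,0,0,0], fingers=[1,1,1,1,1])

```text
clock: 11.4
eef_pos: [0.6019, -0.1984, 0.1662]
tool_rot: [[0.967, 0.256, 0.0], [0.256, -0.967, 0.0], [0.001, -0.0, -1.0]]
ft_force: [-1.0, -0.1, -1.1]
finger_gap: 0.808
```

```bash
python3 look.py 12; python3 - <<'E'
from h import *
a=cv2.imread("pics/s12.png");cv2.imwrite("pics/s12c.png",cv2.resize(a[170:250,130:230],None,fx=7,fy=7,interpolation=cv2.INTER_CUBIC))
b=cv2.imread("pics/d12.png");cv2.imwrite("pics/d12c.png",cv2.resize(b[80:190,200:330],None,fx=5,fy=5,interpolation=cv2.INTER_CUBIC))
w=cv2.imread("pics/w12.png");cv2.imwrite("pics/w12c.png",cv2.resize(w[0:350,100:460],None,fx=1.7,fy=1.7))
cv2.imwrite("pics/p12.png",cv2.resize(w[200:340,180:380],None,fx=4,fy=4,interpolation=cv2.INTER_CUBIC))
E
```

```text
11.5 [ 0.6011 -0.1987  0.1661] [0.9669 0.2552] 14.785807630545685 [ 0.2252 -0.3403 -1.0409] 0.8092680147110193 [ 0.7049  0.569  -0.5947  1.6458  0.358   1.0382 -1.3136]
```

View pics/s12c.png

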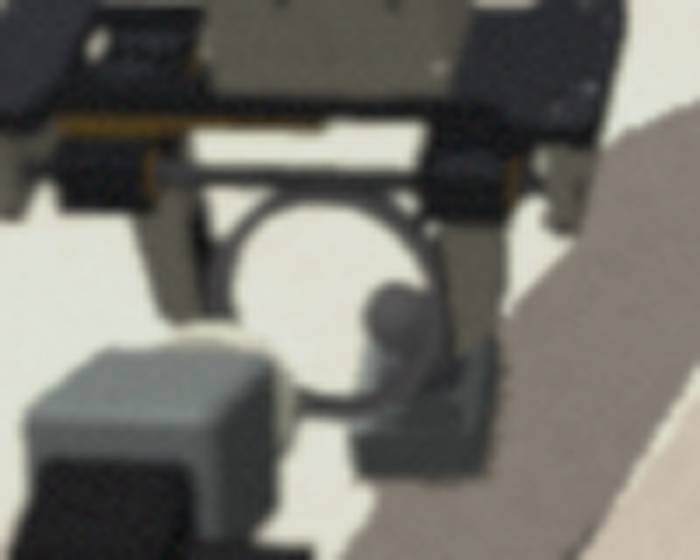

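View pics/d12c.png

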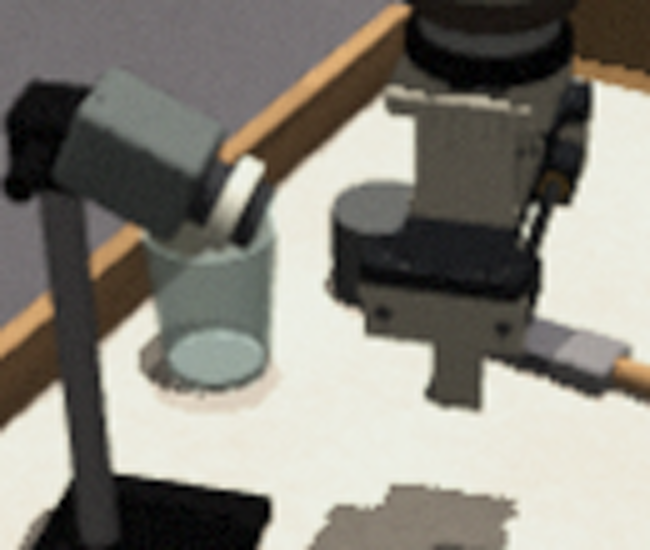

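View pics/w12c.png

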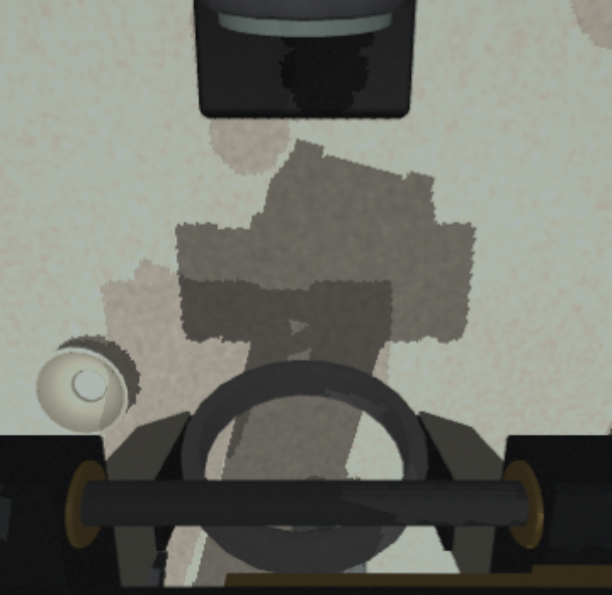

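View pics/p12.png

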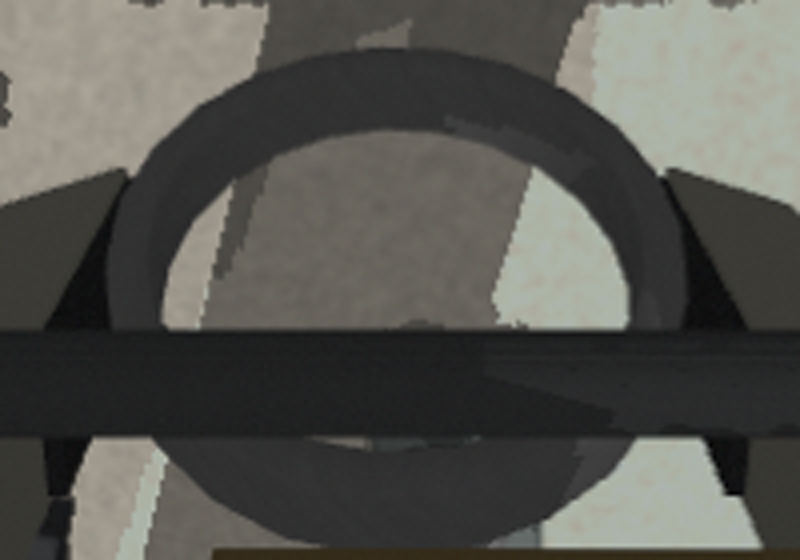

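```bash
python3 fit.py "[200+46/4,200+130/4,200+452/4,200+548/4,180+107/4,180+687/4]"; python3 - <<'E'
from h import *
np.set_printoptions(precision=4,suppress=True)
W=viewer.camera_info("wrist");S=viewer.camera_info("scene")
y=np.radians(14.7);a=np.array([np.cos(y),np.sin(y),0]);b=np.array([-np.sin(y),np.cos(y),0])
for z in(.24,.245,.25,.255):
    p=plane(W,(279.1,21.5),z);l=plane(W,(100+218/1.7,12),z);r=plane(W,(100+391/1.7,12),z);print(z,p@a,p@b,np.linalg.norm(l-r))
s=readout.sense();R=s['tool_rot']
c=s['eef_pos']+R@np.array([.0015,0,-.014]);print("ring",c,c@a,c@b,proj(S,c))
o,d=ray(S,(177.3,212.7)); t=((c-o)@a)/(d@a); print("scene ray at ring along:",o+t*d)
# inner ring extents predicted in scene vs tilt
for deg in (15,20,25,30,35):
    t=np.radians(deg);u=R@np.array([-np.sin(t),0,-np.cos(t)]);n=R@np.array([np.cos(t),0,-np.sin(t)]);v=R[:,1]
    th=np.linspace(0,2*np.pi,90)[:,None]
    q=[proj(S,c+rr*(np.cos(th)*u+np.sin(th)*v)+w*n) for rr,w in((.038,.007),(.038,-.007),(.032,.007),(.032,-.007))]
    f=lambda r,o,k:(np.array(r)-o)*k
    o_=np.vstack(q[:2])
    print(deg,"outer x",(o_[:,0].min()-130)*7,(o_[:,0].max()-130)*7,"y",(o_[:,1].min()-170)*7,(o_[:,1].max()-170)*7,"| inner y",(max(q[2][:,1].min(),q[3][:,1].min())-170)*7,(min(q[2][:,1].max(),q[3][:,1].max())-170)*7)
E
```

```text
x,y,z,tilt [0.0022 0.0015 0.0131 0.4063] deg 23.281914319298508 res px [-1.2105  0.253  -1.7092  2.4666  1.1656 -1.1658]
centre [ 0.6035 -0.1997  0.1792]
0.24 0.6323939032725144 -0.34593526866835284 0.025151637804960013
0.245 0.6309877858868186 -0.34592963860774584 0.023648124393692155
0.25 0.6295816685011228 -0.34592400854713884 0.022144610982424293
0.255 0.6281755511154272 -0.34591837848653184 0.020641097571156376
ring [ 0.6025 -0.1984  0.1801] 0.5324193838556408 -0.3448286297711856 [[177.0704 212.549 ]]
scene ray at ring along: [ 0.6024 -0.198   0.1797]
15 outer x 203.34534231312813 454.5707645763664 y 176.01791573271458 417.60313705218186 | inner y 210.75130321564598 381.70129223122285
20 outer x 203.45608546717148 454.548931977061 y 174.48959538205645 419.9067474064403 | inner y 205.88555978257938 386.80424745979633
25 outer x 203.50146508664739 454.49073709732806 y 173.91206144404336 421.2998276768685 | inner y 201.75396672779507 391.2650586245993
30 outer x 203.503430482781 454.5290794904283 y 174.28020953327285 421.76273770822047 | inner y 198.3837173969595 395.0464927579261
35 outer x 203.55428396350493 454.553872109945 y 175.58177301382767 421.2825447469303 | inner y 195.79531580049613 398.11553797936637
```

```bash
python3 - <<'E'
from h import *
w=cv2.imread("pics/w12.png")[0:75,200:360]
w=np.clip(w.astype(float)*2.2+20,0,255).astype(np.uint8)
cv2.imwrite("pics/w12l.png",cv2.resize(w,None,fx=5,fy=5,interpolation=cv2.INTER_CUBIC))
E
```

```text
(no output)
```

View pics/w12l.png

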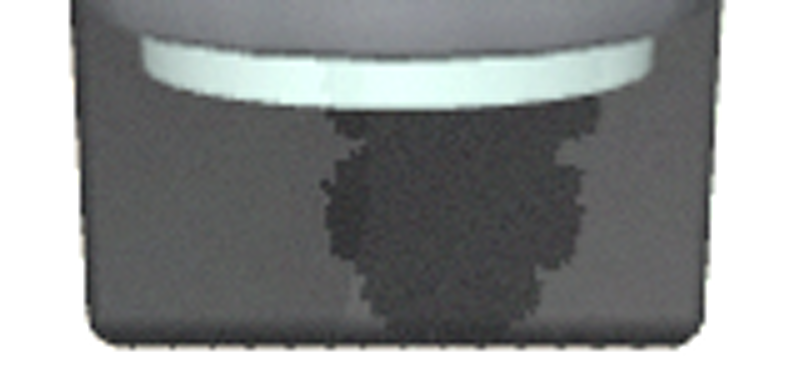

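arm_command([
  [0,0,0],
  [0,0,0],
  [0,0,0],
  [0,0,0],
  [0,0,0],
], spin=[0,0,0,0,0], fingers=[1,1,1,1,1])

```text
clock: 12.18
eef_pos: [0.6012, -0.1989, 0.1662]
tool_rot: [[0.967, 0.255, 0.0], [0.255, -0.967, -0.0], [0.0, 0.0, -1.0]]
ft_force: [-0.1, -0.4, -1.1]
finger_gap: 0.809
```

```bash
python3 look.py 13; python3 - <<'E'
import cv2,numpy as np
a=cv2.imread("pics/s13.png");b=cv2.imread("pics/d13.png")
cv2.imwrite("pics/f13.png",np.hstack([cv2.resize(a[150:330,120:430],None,fx=1.6,fy=1.6),cv2.resize(b[240:420,200:350],None,fx=1.6,fy=1.6)])[:, :800])
E
```

```text
12.275 [ 0.6013 -0.1988  0.1663] [0.9669 0.2551] 14.777258438983226 [ 0.725   0.3149 -0.0536] 0.8089985759391137 [ 0.7051  0.5688 -0.5948  1.6456  0.358   1.0381 -1.3136]
```

View pics/f13.png

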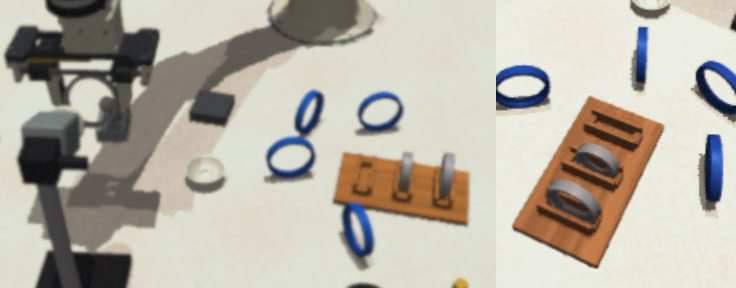

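The other two bangles still stand in their slots and the largest slot is empty. The ring is steady in front of the camera, so I'm handing in.

```bash
python3 -c "
from station import bot
print(bot.finish_job())"
```

```text
the job is handed in; nothing more can be done
None
```

I switched the lamp on, took the largest bangle out of the rack, and handed the job in at about 12.3 s of the 54 s allowed, with the bangle held still in front of the lens. `finish_job()` returned no verdict, so what follows rests on my own measurements.

- **Lamp:** I pushed the lever over with closed fingers. The tip moved 57.7 mm, against 58 mm for full travel, and the lever was still over in later pictures.
- **Grip and tilt:** The tool can only turn about its vertical axis, so a pinch across the bangle's width could not be tilted. I gripped it across its outer diameter instead and leaned it over against the edge of its rack slot. I then raised the grip to 30 N, lifted it clear, and carried it to the camera.
- **Position:** The bangle's centre is at about (0.6025, -0.198, 0.180). Its height is about 1 mm from the focus height, and it is about 1 to 2 mm off the line of sight sideways. It is about 12 cm from the lens.
- **Steadiness:** Two readings 0.8 s apart showed the tool unmoved. The gripper opening stayed at 0.81.
- **Other bangles:** The final pictures show the other two still standing in their slots and the largest slot empty.

Some checks disagreed:
- **Lens distance:** The side view and the wrist view differed by about 5 mm, so I used a value between them; the limit is ±25 mm.
- **Tilt:** The wrist view gave 23 to 29 degrees and the scene view about 30 degrees or a little more. The target is 25 ± 10.9 degrees.
- **Stand position:** The foot's centre, taken as the stand's origin, did not match the post and lens measurements by about 15 mm. I relied on the lens and post.

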